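# Shut the cutlery drawer and the bread bin

## Robot

A 6-joint arm with a two-finger parallel gripper is mounted at the origin on the work surface. World frame = base frame: x ahead of the robot, y to its left, z up, the work surface at z = 0. Lengths are in m, angles in rad, forces in N, time in s.
With the tool pointing down it reaches from about 0.25 to 0.775 m from the base axis. Payload 4 kg.
Tool frame: the origin (TCP) lies midway between the tips of the shut fingers; the grasp point (between the pads) lies 19 mm behind it; z points along the fingers, y is the line along which they close (so a half turn about z gives the same grasp; the last joint's range is limited). The gripper opens to 94 mm and grips with 3 to 60 N. Pads are 16 mm wide; open, the fingers measure 119 mm over their backs; the gripper's body (75 mm by 177 mm) begins 78 mm behind the grasp point.
Start: joints at [1.066, 0.087, 1.371, -0, 1.684, -0.103], TCP at [0.215, 0.506, 0.185] pointing down, gripper open.
Joint ranges: [-3.1, 3.1], [-0.76, 2.03], [0.27, 2.55], [-1.08, 4.22], [0.17, 2.65], [-2.57, 2.57]. Speed limits (rad/s): [2.79, 2.79, 3.14, 3.14, 3.14, 3.14].

## Interface

Orientations are given as [roll, pitch, yaw] about the fixed x, y, z axes, in that order (R = Rz(yaw) Ry(pitch) Rx(roll)).
In Python, from bench import robot gives the robot as it stands. The module is installed in compiled form; this text tells all that it offers.
- The arm moves only by the tool arm_command, never from a script. Its argument "targets" is a list of rows, each a list of 4 numbers: the shift along the world's x, y, z as a fraction of full scale, then the turn about the world's z as a fraction of full scale. A call has 1 to 8 rows; each row is the pose to reach, as a shift and turn from the pose commanded when the call began; what a row does not reach only later rows make up. Full scale, the value 1, is 0.5 m for a shift and 120 degrees for a turn. A row lasts 1/12 s, in which the tool goes at most 41.7 mm and 7.16 degrees, less where a joint would pass 70% of its speed; a pose out of reach is approached as far as the arm can. A call with a number of a shift or a turn outside -1 to 1 is refused whole. A call with a gripper value outside its range is refused whole. "claw" is the closure, from 0 (fully open) to 1 (shut), set as the call begins (left out, the last holds). The fingers move at their own pace and stop on an object; the grip force is fixed at half the most. Time passes only in rows, so rows that repeat a pose let the fingers close. It gives the time, the measured TCP pose, the force, the opening and the grip force at its end, in the units of the state.
- robot.get_obs(): the state, without advancing time (a new reading comes with each control period).
- robot.snapshot(name): name is "scene" or "top" or "wrist"; returns the picture (400x640x3 uint8, red, green, blue); there is no depth.
- robot.camera_info(name): a dict with "vfov" (degrees; the focal length in pixels is half the picture's height over the tangent of half this angle, whatever the lens; pixels are square), "cx", "cy" (the principal point, pixels), "extrinsics" (4x4, takes a point from camera to world coordinates); the wrist camera has in their place "T_tool_cam" (4x4, takes a point from camera to tool coordinates, whose origin is the TCP and whose axes are the flange's). Camera axes: x right, y up, looking along -z (the intrinsics and any distortion apply to the point x, -y, -z); pixel columns grow to the right and rows downward; lengths in m; the calibration is good to about 2 mm. A picture is of the moment at which its call begins: read the wrist's pose just before it. camera_info takes no time and is no camera call.
- robot.close_job(): hands the job in; it is judged then, once.
The state is a dict: "time": time; "joint_positions": joint angles; "qvel": joint speeds; "joint_torque": joint torques, N m; "tool_pos": TCP position; "ee_rot": TCP orientation; "wrist_force": force on the tool from outside, world axes, zero at the start; "wrist_torque": the same for the moment, N m; "width": finger opening in m; "finger_force": force on a finger pad.
Only numpy, scipy, OpenCV 4.12 (cv2) and the standard library are available. Lean on these libraries where they do the work, as an engineer would, in place of code of your own. Each camera call takes 0.05 s, during which the arm holds its last target. There are 200 camera calls.

## Task

Close up the breakfast corner without grasping anything: with your fingertips gently push the open cutlery drawer fully home, then push the bread bin's raised lid down until it is fully shut. Do not slam either one, lift the drawer box or the bin or shove them from their places, or disturb the jar, mug and pepper mill.

Things in the scene. Friction and masses are not known exactly. Their poses are not given: they have to be found in the camera images.
- drawer_unit: Low white box standing loose on the table, 190 (x, depth) x 200 (y) x 90 mm high, about 4 kg, with one drawer. Origin: centre of its underside. Its -x face, towards the robot, is the drawer side; x points from the front to the back. The bin and this box stand side by side, either one on the left.
- drawer (a joint): How far the drawer stands out of its box, m: 0 fully home (front flush with the box), 0.12 fully out; it starts between 0.03 and 0.08. It slides along the box's x axis; friction about 2 N, no spring, stays where it is left.
- drawer_front (a point): Centre of the outer face of the drawer's dark grey, handleless front panel (198 mm wide, 84 mm high, 15 mm thick, from 4 to 88 mm above the table); moves with the drawer; same axes as the box, so the drawer is pushed in along +x. This point is 46 mm above the table.
- bread_bin: Grey metal open-topped bread bin standing loose on the table, 190 (x) x 260 (y) x 110 mm high, walls 6 mm, about 4 kg, with a brown wooden lid. Origin: centre of its underside. The lid's hinge runs along y on its far (+x) upper rim.
- bin_lid (a joint): Opening angle of the lid, rad: 0 shut and level on the rim, starts between 0.55 and 0.95. Stiff friction hinge (0.45 N m, about 2 N of push near the free edge): the lid stays where it is left, neither falls nor springs back.
- lid_hinge (a point): Middle of the lid's hinge line, on the lid's underside at the bin's far upper rim (110 mm above the table). Moves and turns with the lid: its x axis points from the free edge to the hinge, z out of the lid's upper face. The lid is a plain board, 200 mm from hinge to free edge, 260 mm wide, 10 mm thick.
- lid_edge (a point): Middle of the lid's free edge, on the upper face; 200 mm from the hinge, on the robot's side. Shut, it is 120 mm above the table.
- jar: Loose glass jar, 52 mm across, 90 mm high, standing between the box and the bin; leave alone. Origin: centre of its underside.
- mug: Loose white mug, 80 mm across, 95 mm high, its handle reaching 75 mm from its axis, on the far left of the work; leave alone. Origin: centre of its underside.
- mill: Loose dark wooden pepper mill, 56 mm across, 152 mm high, on the far right of the work; leave alone. Origin: centre of its underside.
- drawer_inner_face: Inner face of the drawer's front panel (the side towards the cutlery); moves with the drawer. Not to be touched: a finger here means that the panel is being gripped. Origin: centre of the panel, 2 mm inside its inner face.
- lid_underside: Underside of the bin's lid; moves with the lid. Not to be touched: a finger here means that the lid is being gripped. Origin: on the hinge line, as point lid_hinge.

How it is judged:
On the way, in this order (a step that is already met when the one before it is completed fails the run):
1. the drawer is pushed fully home while the lid is still up (value of joint drawer below 0.004 m and value of joint bin_lid above 0.3 rad), for 0.2 s.
2. the lid is shut (value of joint bin_lid below 0.03 rad), for 0.2 s.
At the end, for the whole second after the job is handed in: The drawer is home to within 4 mm and the lid shut to within 0.03 rad (6 mm at its free edge), the drawer having been closed first; the box and the bin stand at rest within 15 mm of where they started, and the jar, mug and mill stand upright within 30 mm of their starts (value of joint drawer below 0.004 m and value of joint bin_lid below 0.03 rad and distance of each of drawer_unit, bread_bin from where it was at the start of the episode below 0.015 m and distance of each of jar, mug, mill from where it was at the start of the episode below 0.03 m and angle between each of jar, mug, mill's own z axis and vertical below 0.2 rad and linear speed of each of drawer_unit, bread_bin below 0.02 m/s); the robot touches nothing.
It fails at once if the drawer is slammed (moves in faster than 0.4 m/s) (velocity of joint drawer below -0.4 m/s).
It fails at once if the lid is slammed (turns down faster than 2.5 rad/s) (velocity of joint bin_lid below -2.5 rad/s).
It fails at once if the drawer box or the bread bin is shoved more than 25 mm, lifted or tipped (distance of any of drawer_unit, bread_bin from where it was at the start of the episode above 0.025 m or height (world z) of any of drawer_unit, bread_bin above 0.012 m or angle between any of drawer_unit, bread_bin's own z axis and vertical above 0.12 rad).
It fails at once if the jar, mug or mill is lifted, knocked over or moved more than 40 mm (distance of any of jar, mug, mill from where it was at the start of the episode above 0.04 m or height (world z) of any of jar, mug, mill above 0.012 m or angle between any of jar, mug, mill's own z axis and vertical above 0.5 rad).
It fails at once if the drawer front or the lid is gripped (a finger presses on the panel's inner face or the lid's underside) (contact force between the fingers and drawer_inner_face above 2 N or contact force between the fingers and lid_underside above 2 N).
It also fails if it takes over 58 s, if anything falls off the work surface, if the arm or the gripper's body presses on something with over 40 N, if the wrist force passes 120 N, or if a joint passes its speed limit or range.

## Working session

There is one attempt and no reset: what is moved stays moved. The work goes in short steps, Python scripts to look and compute and a tool call to move; the robot and the scene stay as the last step left them, time stands still between calls to the robot, and variables do not carry over. Pictures are saved under pics/ and viewed, at most 10 in all, crops included, and the job is handed in when it is done.

Besides the shell and the picture viewer there is one more tool, called after ">>>" as name([rows], argument=value, ...), one row to a line, values as JSON. arm_command: Moves the arm, as the interface text tells. Shift numbers are shares of 0.5 m and turn numbers shares of 120 degrees, none past 1 either way. Its arguments: {"type":"object","properties":{"targets":{"type":"array"},"claw":{"type":"number"}},"required":["targets"]}

```bash
mkdir -p pics; python3 - <<'E'
from bench import robot
import cv2,numpy as np
o=robot.get_obs();print(o['time'],o['tool_pos'],o['ee_rot'],o['width'])
for n in("scene","top"):
    i=robot.camera_info(n);print({k:(np.round(v,4).tolist() if k=='extrinsics' else v) for k,v in i.items()})
    cv2.imwrite(f"pics/{n}0.png",robot.snapshot(n)[...,::-1])
E
```

```text
0.0 [0.21482462 0.50568504 0.18420565] [-3.13940993e+00 -2.12146317e-04  2.73977671e+00] 0.09439174132219919
{'vfov': 43.51696307827416, 'cx': 315.21423580451824, 'cy': 193.78296631738127, 'extrinsics': [[0.9799, 0.1735, -0.0986, 0.4588], [-0.1995, 0.8608, -0.4683, -0.8009], [0.0036, 0.4785, 0.8781, 1.624], [0.0, 0.0, 0.0, 1.0]]}
{'vfov': 48.43754010843429, 'cx': 328.2263099689457, 'cy': 197.39109747977068, 'extrinsics': [[-0.0287, 0.9943, -0.103, 0.4657], [-0.9994, -0.0268, 0.0204, 0.0196], [0.0176, 0.1035, 0.9945, 1.5733], [0.0, 0.0, 0.0, 1.0]]}
```

View pics/top0.png

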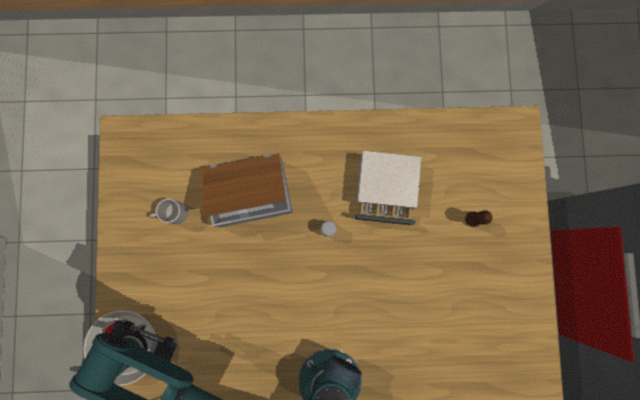

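View pics/scene0.png

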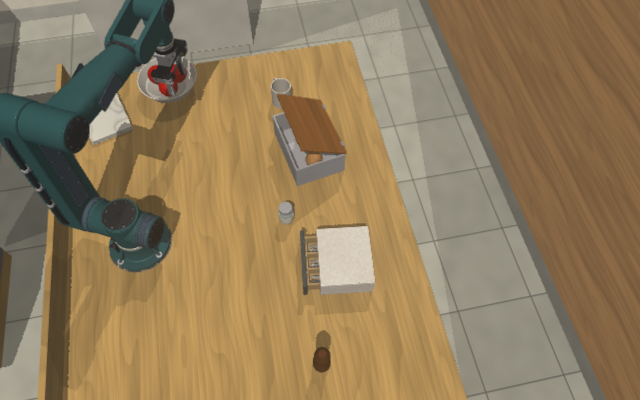

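The top view shows the bin on the left (lid around 245,185), the jar at (328,228), the box around (390,180) with its drawer front along row ~219, the mill at (478,218) and the mug at (168,210). Next I'll take enlarged crops to locate the corners.

```bash
python3 - <<'E'
import cv2,numpy as np
t=cv2.imread('pics/top0.png');s=cv2.imread('pics/scene0.png')
a=cv2.resize(t[140:240,340:440],None,fx=4,fy=4,interpolation=cv2.INTER_CUBIC)
b=cv2.resize(t[140:240,195:295],None,fx=4,fy=4,interpolation=cv2.INTER_CUBIC)
cv2.imwrite('pics/c1.png',np.hstack([b,a]))
c=cv2.resize(s[85:195,260:360],None,fx=4,fy=4,interpolation=cv2.INTER_CUBIC)
d=cv2.resize(s[200:310,290:390],None,fx=4,fy=4,interpolation=cv2.INTER_CUBIC)
cv2.imwrite('pics/c2.png',np.hstack([c,d]))
E
```

```text
(no output)
```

View pics/c1.png

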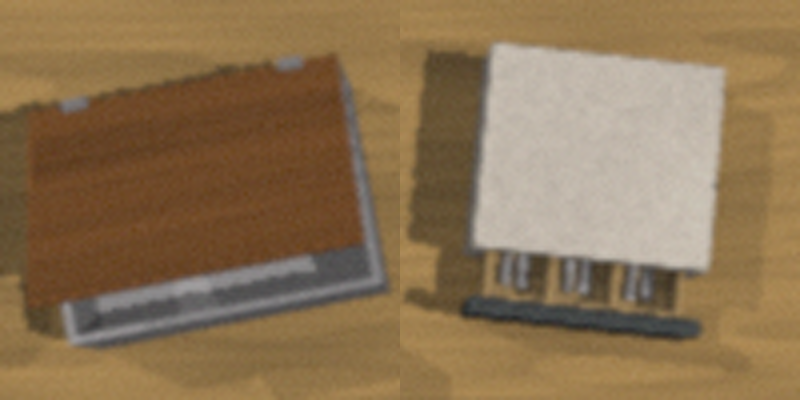

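View pics/c2.png

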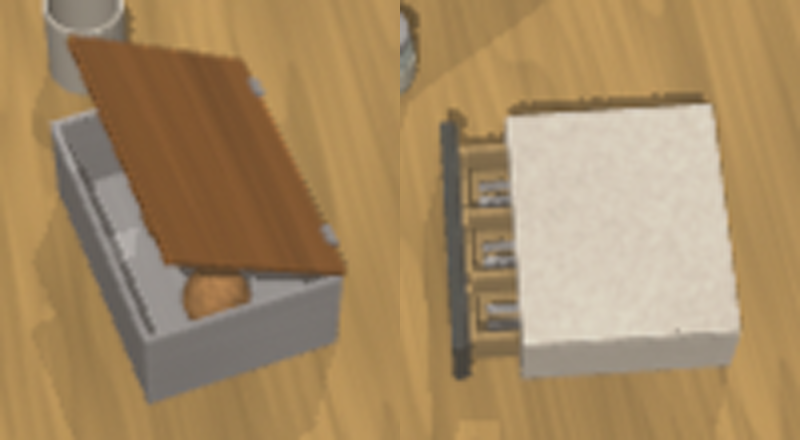

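Corner pixels read from the crops. In the top view, the box top is at (362.5,150.8), (421.3,157), (417.5,207.8) and (358,201.8), and the panel's outer edge runs from (356.5,219) to (414.5,224.5). I picked the lid corners in both views, so I can triangulate them.

```bash
cat >h.py <<'E'
from bench import robot
import numpy as np
def ray(n,p):
    i=robot.camera_info(n);f=200/np.tan(np.radians(i['vfov']/2));E=np.array(i['extrinsics'])
    d=E[:3,:3]@np.array([(p[0]-i['cx'])/f,-(p[1]-i['cy'])/f,-1]);return E[:3,3],d/np.linalg.norm(d)
def plane(n,p,z):
    o,d=ray(n,p);return o+d*(z-o[2])/d[2]
def tri(pt,ps):
    A=0;b=0;R=[ray('top',pt),ray('scene',ps)]
    for o,d in R:
        M=np.eye(3)-np.outer(d,d);A=A+M;b=b+M@o
    x=np.linalg.solve(A,b);return x,max(np.linalg.norm((np.eye(3)-np.outer(d,d))@(x-o)) for o,d in R)
E
python3 - <<'E'
from h import *
np.set_printoptions(precision=4,suppress=True)
print('box top');[print(plane('top',p,.09)) for p in[(362.5,150.75),(421.25,157),(417.5,207.75),(358,201.75)]]
print('box scene');[print(plane('scene',p,.09)) for p in[(290+313/4,200+103/4),(290+340/4,200+330/4),(290+123/4,200+345/4),(290+108/4,200+115/4)]]
print('panel top L,R outer');[print(plane('top',p,.088)) for p in[(356.5,219),(414.5,224.5)]]
print('panel scene');[print(plane('scene',p,.088)) for p in[(290+44/4,200+125/4),(290+54/4,200+350/4)]]
print('bin near rim R,L');[print(plane('top',p,.11)) for p in[(291.75,212),(213,226.25)]]
print('bin scene near rim R,L');[print(plane('scene',p,.11)) for p in[(260+150/4,85+340/4),(260+52/4,85+125/4)]]
print('lid HL HR FR FL')
for a,b in[((201.75,167.5),(320,100)),((279.25,153.75),(346,153.5)),((286.25,201.75),(301.25,150.75)),((201.25,216.25),(276.75,94.25))]: print(*tri(a,b))
print('jar',plane('top',(328,228),.09),'mug',plane('top',(170,211),.095),'mill',plane('top',(484,217),.152))
E
```

```text
box top
[ 0.7754 -0.1318  0.09  ]
[ 0.7488 -0.331   0.09  ]
[ 0.5763 -0.3096  0.09  ]
[ 0.602  -0.1103  0.09  ]
box scene
[ 0.7818 -0.1384  0.09  ]
[ 0.7533 -0.3354  0.09  ]
[ 0.5816 -0.3132  0.09  ]
[ 0.6102 -0.1151  0.09  ]
panel top L,R outer
[ 0.5444 -0.1034  0.088 ]
[ 0.5205 -0.2972  0.088 ]
panel scene
[ 0.5559 -0.1126  0.088 ]
[ 0.5274 -0.3057  0.088 ]
bin near rim R,L
[0.5722 0.111  0.11  ]
[0.5325 0.3692 0.11  ]
bin scene near rim R,L
[0.5865 0.1126 0.11  ]
[0.5395 0.3629 0.11  ]
lid HL HR FR FL
[0.729  0.407  0.1061] 0.00010564987813368751
[0.7701 0.1491 0.1054] 0.0011244692136223042
[0.6001 0.1206 0.2155] 0.0036746955043745378
[0.5614 0.3812 0.2093] 0.0018500863641969852
jar [ 0.5169 -0.0072  0.09  ] mug [0.5876 0.5144 0.095 ] mill [ 0.536  -0.5092  0.152 ]
```

>>> arm_command([
  [0.03,-0.06,0.03,0.03],
  [0.06,-0.13,0.03,0.06],
  [0.09,-0.2,0.03,0.1],
  [0.12,-0.27,0.03,0.13],
  [0.14,-0.34,0.03,0.13],
  [0.17,-0.41,0.03,0.13],
  [0.19,-0.48,0.03,0.13],
  [0.21,-0.54,0.03,0.13],
], claw=1)

```text
time: 0.77
tool_pos: [0.32, 0.234, 0.2]
ee_rot: [-3.141, -0.0, 3.012]
wrist_force: [0.2, 0.2, 0.5]
width: 0.0441
finger_force: 0.0
```

>>> arm_command([
  [0.02,-0.07,0,0],
  [0.05,-0.14,0,0],
  [0.08,-0.21,0,0],
  [0.11,-0.28,0,0],
  [0.14,-0.35,0,0],
  [0.17,-0.42,0,0],
  [0.2,-0.49,0,0],
  [0.22,-0.55,0,0],
])

```text
time: 1.43
tool_pos: [0.4305, -0.0412, 0.1998]
ee_rot: [-3.141, -0.001, 3.011]
wrist_force: [-0.3, -0.1, 0.8]
width: 0.0002
finger_force: 0.0
```

>>> arm_command([
  [0.02,-0.08,0,0],
  [0.04,-0.16,0,0],
  [0.06,-0.24,0,0],
  [0.08,-0.31,-0.04,0],
  [0.08,-0.31,-0.12,0],
  [0.08,-0.31,-0.2,0],
  [0.08,-0.31,-0.27,0],
  [0.08,-0.31,-0.3,0],
])

```text
time: 2.1
tool_pos: [0.4661, -0.1921, 0.0439]
ee_rot: [3.138, -0.01, 3.011]
wrist_force: [-0.2, 0.5, -0.2]
width: 0.0005
finger_force: 0.0
```

>>> arm_command([
  [0.01,-0.001,0,0],
  [0.025,-0.003,0,0],
  [0.04,-0.005,0,0],
  [0.055,-0.007,0,0],
  [0.07,-0.009,0,0],
  [0.08,-0.011,0,0],
  [0.09,-0.012,0,0],
  [0.1,-0.013,0,0],
])

```text
time: 2.77
tool_pos: [0.521, -0.2004, 0.0509]
ee_rot: [-3.141, 0.001, 3.012]
wrist_force: [0.5, 0.2, -0.2]
width: 0.001
finger_force: 0.0
```

>>> arm_command([
  [0.008,-0.001,0,0],
  [0.016,-0.002,0,0],
  [0.024,-0.003,0,0],
  [0.032,-0.004,0,0],
  [0.04,-0.005,0,0],
  [0.048,-0.006,0,0],
  [0.048,-0.006,0,0],
])

```text
time: 3.35
tool_pos: [0.5452, -0.2035, 0.0504]
ee_rot: [3.142, 0.001, 3.012]
wrist_force: [-0.2, 0.5, 0.6]
width: 0.0002
finger_force: 0.0
```

>>> arm_command([
  [0.008,-0.001,0,0],
  [0.016,-0.002,0,0],
  [0.024,-0.003,0,0],
  [0.024,-0.003,0,0],
])

```text
time: 3.68
tool_pos: [0.5572, -0.2049, 0.0504]
ee_rot: [3.141, 0.001, 3.012]
wrist_force: [-0.3, -0.3, -0.3]
width: 0.0006
finger_force: 0.0
```

```bash
python3 - <<'E'
from bench import robot
import cv2,numpy as np
t=robot.snapshot('top')[...,::-1];s=robot.snapshot('scene')[...,::-1]
cv2.imwrite('pics/p1.png',np.hstack([cv2.resize(t[140:240,340:440],None,fx=4,fy=4,interpolation=cv2.INTER_CUBIC),cv2.resize(s[210:310,290:390],None,fx=4,fy=4,interpolation=cv2.INTER_CUBIC)]))
E
```

```text
(no output)
```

View pics/p1.png

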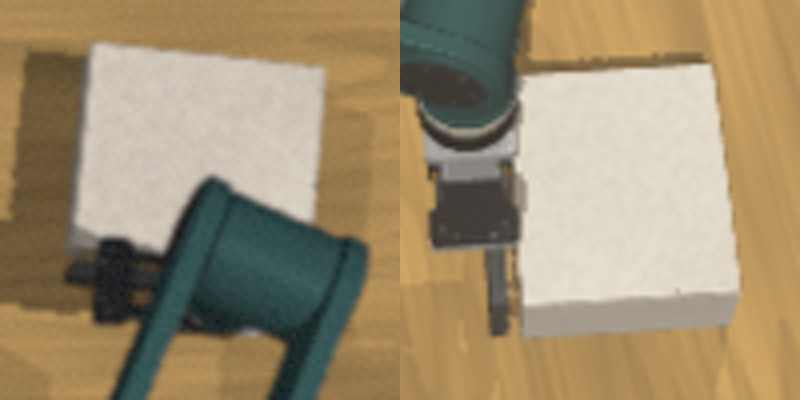

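The drawer is moving in. In the scene crop the panel is at x≈490–508 and the box edge at ≈522, so about 12 mm is left. I'll go on slowly and watch the force.

>>> arm_command([
  [0.005,-0.0006,0,0],
  [0.01,-0.0013,0,0],
  [0.015,-0.002,0,0],
  [0.019,-0.0025,0,0],
  [0.019,-0.0025,0,0],
])

```text
time: 4.2
tool_pos: [0.5661, -0.206, 0.0503]
ee_rot: [3.141, 0.001, 3.012]
wrist_force: [-1.1, 0.2, 0.4]
width: 0.0007
finger_force: 0.4
```

>>> arm_command([
  [0.003,-0.0004,0,0],
  [0.006,-0.0008,0,0],
  [0.006,-0.0008,0,0],
])

```text
time: 4.45
tool_pos: [0.5679, -0.2062, 0.0504]
ee_rot: [3.141, -0.002, 3.012]
wrist_force: [-4.4, 1.8, 2.4]
width: 0.0002
finger_force: 2.2
```

>>> arm_command([
  [0.003,-0.0004,0,0],
  [0.003,-0.0004,0,0],
  [0.003,-0.0004,0,0],
])

```text
time: 4.7
tool_pos: [0.5679, -0.2062, 0.0504]
ee_rot: [3.141, -0.005, 3.012]
wrist_force: [-7.9, 1.3, 4.2]
width: 0.0009
finger_force: 4.1
```

>>> arm_command([
  [-0.02,0.003,0,0],
  [-0.06,0.008,0,0],
  [-0.1,0.013,0,0],
  [-0.12,0.016,0.06,0],
  [-0.12,0.016,0.14,0],
  [-0.12,0.016,0.22,0],
  [-0.12,0.016,0.3,0],
  [-0.12,0.016,0.38,0],
])

```text
time: 5.37
tool_pos: [0.5107, -0.1988, 0.2427]
ee_rot: [-3.141, 0.003, 3.012]
wrist_force: [0.6, -1.4, -0.6]
width: 0.0004
finger_force: 0.0
```

>>> arm_command([
  [0.0,0.02,0.06,0],
  [0.01,0.08,0.1,0],
  [0.02,0.16,0.1,0],
  [0.04,0.24,0.1,0],
  [0.06,0.32,0.1,0],
  [0.08,0.4,0.1,0],
  [0.1,0.48,0.1,0],
  [0.12,0.55,0.1,0],
])

```text
time: 6.03
tool_pos: [0.5712, 0.0792, 0.2909]
ee_rot: [3.14, 0.003, 3.013]
wrist_force: [1.6, -1.1, -0.5]
width: 0.0003
finger_force: 0.0
```

```bash
python3 - <<'E'
from bench import robot
import cv2,numpy as np
t=robot.snapshot('top')[...,::-1];s=robot.snapshot('scene')[...,::-1]
cv2.imwrite('pics/p2.png',np.hstack([cv2.resize(t[140:240,340:440],None,fx=4,fy=4,interpolation=cv2.INTER_CUBIC),cv2.resize(s[210:310,290:390],None,fx=4,fy=4,interpolation=cv2.INTER_CUBIC)]))
print(robot.get_obs()['tool_pos'])
E
```

```text
[0.57145639 0.0816811  0.28969951]
```

View pics/p2.png

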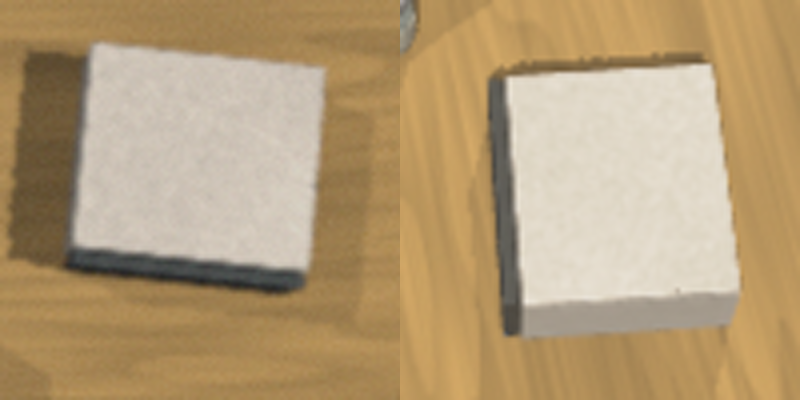

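The drawer front now sits flush against the box, with no gap in either view, and the box hasn't moved. Next is the lid.

>>> arm_command([
  [0.02,0.07,0,0],
  [0.03,0.14,0,0],
  [0.05,0.21,0,0],
  [0.06,0.28,0,0],
  [0.074,0.33,-0.02,0],
  [0.074,0.34,-0.04,0],
  [0.074,0.34,-0.06,0],
  [0.074,0.34,-0.06,0],
])

```text
time: 6.8
tool_pos: [0.6066, 0.2451, 0.257]
ee_rot: [-3.139, -0.004, 3.011]
wrist_force: [-0.5, -0.4, -1.1]
width: 0.0002
finger_force: 0.0
```

>>> arm_command([
  [0,0,-0.012,0],
  [0,0,-0.024,0],
  [0,0,-0.036,0],
  [0,0,-0.048,0],
  [0,0,-0.06,0],
  [0,0,-0.07,0],
  [0,0,-0.08,0],
  [0,0,-0.08,0],
])

```text
time: 7.47
tool_pos: [0.6066, 0.2462, 0.2187]
ee_rot: [-3.141, -0.002, 3.012]
wrist_force: [0.6, 0.0, -1.5]
width: 0.0003
finger_force: 0.0
```

>>> arm_command([
  [-0.006,-0.001,-0.01,0],
  [-0.012,-0.002,-0.02,0],
  [-0.018,-0.003,-0.03,0],
  [-0.024,-0.004,-0.04,0],
  [-0.029,-0.004,-0.05,0],
  [-0.034,-0.005,-0.06,0],
  [-0.039,-0.006,-0.07,0],
  [-0.044,-0.007,-0.08,0],
])

```text
time: 8.13
tool_pos: [0.5848, 0.2429, 0.1801]
ee_rot: [3.141, 0.0, 3.012]
wrist_force: [-0.7, 0.6, 3.1]
width: 0.0002
finger_force: 0.6
```

>>> arm_command([
  [-0.004,0,-0.01,0],
  [-0.008,0,-0.02,0],
  [-0.011,0,-0.03,0],
  [-0.014,0,-0.04,0],
  [-0.016,0,-0.05,0],
  [-0.018,0,-0.06,0],
  [-0.02,0,-0.07,0],
  [-0.02,0,-0.08,0],
])

```text
time: 8.8
tool_pos: [0.5749, 0.2429, 0.1398]
ee_rot: [3.141, -0.0, 3.012]
wrist_force: [-0.2, -0.0, 1.3]
width: 0.0007
finger_force: 0.5
```

>>> arm_command([
  [0,0,-0.008,0],
  [0,0,-0.016,0],
  [0,0,-0.024,0],
  [0,0,-0.03,0],
  [0,0,-0.034,0],
  [0,0,-0.034,0],
])

```text
time: 9.3
tool_pos: [0.5749, 0.2428, 0.1227]
ee_rot: [-3.141, -0.001, 3.012]
wrist_force: [-0.3, 0.8, -0.4]
width: 0.0004
finger_force: 0.0
```

>>> arm_command([
  [0,0,-0.003,0],
  [0,0,-0.005,0],
  [0,0,-0.005,0],
])

```text
time: 9.55
tool_pos: [0.5752, 0.2429, 0.1209]
ee_rot: [3.141, 0.0, 3.012]
wrist_force: [-0.9, 0.2, 0.3]
width: 0.0008
finger_force: 0.2
```

>>> arm_command([
  [0,0,-0.003,0],
  [0,0,-0.006,0],
  [0,0,-0.006,0],
])

```text
time: 9.8
tool_pos: [0.5751, 0.2429, 0.1176]
ee_rot: [3.142, -0.0, 3.012]
wrist_force: [-0.8, -0.6, 0.0]
width: 0.0005
finger_force: 0.3
```

>>> arm_command([
  [0,0,-0.003,0],
  [0,0,-0.005,0],
  [0,0,-0.005,0],
])

```text
time: 10.05
tool_pos: [0.575, 0.2429, 0.1151]
ee_rot: [-3.142, -0.0, 3.012]
wrist_force: [0.4, -0.3, 1.0]
width: 0.0004
finger_force: 0.2
```

```bash
python3 - <<'E'
from bench import robot
import cv2,numpy as np
t=robot.snapshot('top')[...,::-1];s=robot.snapshot('scene')[...,::-1]
cv2.imwrite('pics/p3.png',np.hstack([cv2.resize(t[140:240,195:295],None,fx=4,fy=4,interpolation=cv2.INTER_CUBIC),cv2.resize(s[95:195,260:360],None,fx=4,fy=4,interpolation=cv2.INTER_CUBIC)]))
o=robot.get_obs();print(o['tool_pos'],o['wrist_force'])
E
```

```text
[0.57510329 0.24285227 0.11516387] [ 0.58950756 -0.55332429 -1.03600614]
```

View pics/p3.png

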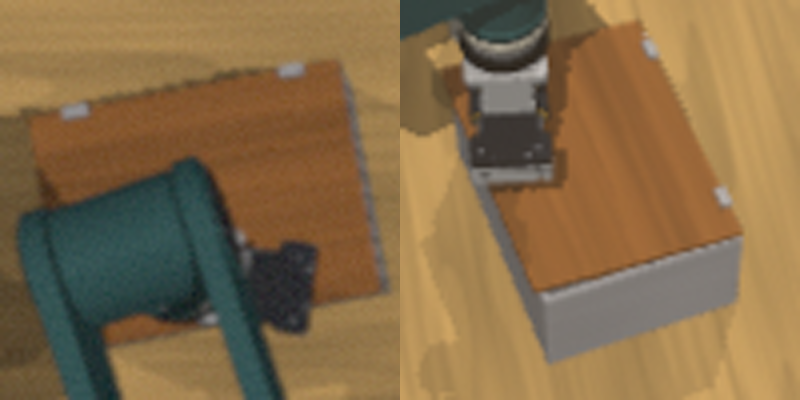

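The lid is under the fingertips and looks nearly level with the rim. I'll keep going in small steps until it makes firm contact.

>>> arm_command([
  [0,0,-0.003,0],
  [0,0,-0.006,0],
  [0,0,-0.006,0],
])

```text
time: 10.4
tool_pos: [0.575, 0.2428, 0.112]
ee_rot: [-3.142, -0.0, 3.012]
wrist_force: [-0.4, 0.7, 0.9]
width: 0.0004
finger_force: 0.2
```

>>> arm_command([
  [0,0,-0.002,0],
  [0,0,-0.004,0],
  [0,0,-0.004,0],
])

```text
time: 10.65
tool_pos: [0.575, 0.2428, 0.1101]
ee_rot: [-3.142, -0.0, 3.012]
wrist_force: [0.4, -0.1, 0.1]
width: 0.0001
finger_force: 0.2
```

```bash
python3 - <<'E'
from h import *
import cv2
np.set_printoptions(precision=4,suppress=True)
print('FR',*tri((291.25,212.5),(295,167.5)),'HR',*tri((280,155.5),(345,153.75)))
o=robot.get_obs();print(o['tool_pos'],o['wrist_force'],o['joint_torque'])
for n in('top','scene'):
    i=robot.camera_info(n);f=200/np.tan(np.radians(i['vfov']/2));E=np.linalg.inv(np.array(i['extrinsics']))
    for P in(o['tool_pos'],o['tool_pos']+np.array([0,0,.1])):
        c=E[:3,:3]@P+E[:3,3];print(n,i['cx']+f*c[0]/-c[2],i['cy']+f*c[1]/c[2])
w=robot.snapshot('wrist')[...,::-1];s=robot.snapshot('scene')[...,::-1]
print(robot.camera_info('wrist'))
cv2.imwrite('pics/p4.png',np.hstack([cv2.resize(w,(480,300)),cv2.resize(s[95:195,260:360],(300,300),interpolation=cv2.INTER_CUBIC)]))
E
```

```text
FR [0.5735 0.1113 0.1315] 0.004485015307609134 HR [0.7645 0.1464 0.109 ] 0.0022144127383246478
[0.575  0.2428 0.1101] [ 0.3742 -0.0878  0.1132] [ -0.0629 -41.1373 -29.6036  -0.0107  -0.0531   0.0001]
top 251.59369187350129 212.24183963649443
top 246.57330896942563 209.94670659681492
scene 287.8656740833627 140.6056825327488
scene 286.5904658001484 124.15788987784205
{'vfov': 60.449049449166466, 'cx': 318.69404770023004, 'cy': 197.4159012938332, 'T_tool_cam': array([[ 0.    ,  0.9708,  0.2397,  0.0699],
       [ 1.    , -0.0005,  0.0017, -0.    ],
       [ 0.0018,  0.2397, -0.9708, -0.1988],
       [ 0.    ,  0.    ,  0.    ,  1.    ]])}
```

View pics/p4.png

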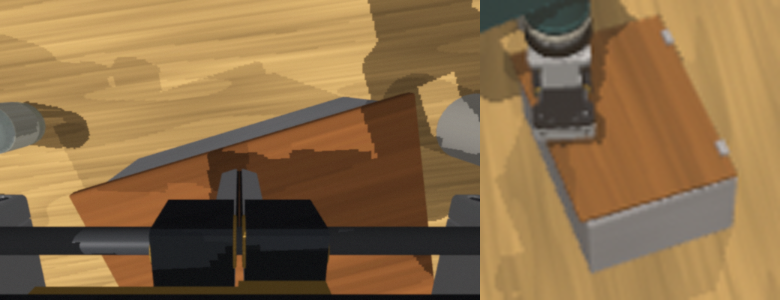

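The fingertips are on the lid near its free edge, with the tip at (240,170) and the edge at row 148. The lid is almost on the rim, so I'll continue until the stop is felt.

>>> arm_command([
  [0,0,-0.002,0],
  [0,0,-0.004,0],
  [0,0,-0.004,0],
])

```text
time: 11.0
tool_pos: [0.5751, 0.2428, 0.1082]
ee_rot: [3.142, -0.0, 3.012]
wrist_force: [-0.2, 0.8, 0.5]
width: 0.0005
finger_force: 0.3
```

>>> arm_command([
  [0,0,-0.002,0],
  [0,0,-0.004,0],
  [0,0,-0.004,0],
])

```text
time: 11.25
tool_pos: [0.575, 0.2429, 0.1062]
ee_rot: [3.142, -0.0, 3.012]
wrist_force: [-0.6, -0.4, 0.7]
width: 0.0006
finger_force: 0.2
```

```bash
python3 - <<'E'
from h import *
import cv2
w=robot.snapshot('wrist')[...,::-1];s=robot.snapshot('scene')[...,::-1]
cv2.imwrite('pics/w5.png',w);cv2.imwrite('pics/s5.png',s)
C=cv2.INTER_CUBIC
a=np.hstack([cv2.resize(w[170:270,270:370],(400,400),interpolation=C),cv2.resize(s[135:195,290:350],(400,400),interpolation=C)])
b=cv2.resize(w[110:280,80:640],(660,200))
b=np.hstack([b,np.zeros((200,140,3),np.uint8)])
cv2.imwrite('pics/p5.png',np.vstack([a,b]))
E
```

```text
(no output)
```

View pics/p5.png

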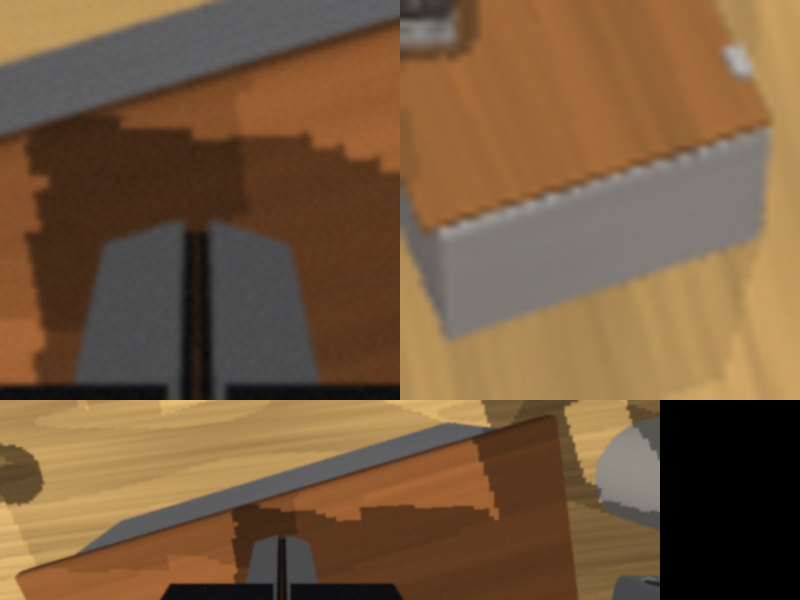

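The fingertips are fully visible on top of the lid. The lid keeps its size in the wrist view as the tool lowers, so it is following the tool. It's now just above the rim; a few more millimetres.

>>> arm_command([
  [0,0,-0.002,0],
  [0,0,-0.004,0],
  [0,0,-0.004,0],
])

```text
time: 11.6
tool_pos: [0.5751, 0.2429, 0.1042]
ee_rot: [3.142, -0.0, 3.012]
wrist_force: [-0.4, 0.7, 0.4]
width: 0.0007
finger_force: 0.2
```

>>> arm_command([
  [0,0,-0.002,0],
  [0,0,-0.004,0],
  [0,0,-0.004,0],
])

```text
time: 11.85
tool_pos: [0.575, 0.2428, 0.1021]
ee_rot: [3.142, -0.0, 3.012]
wrist_force: [-0.7, -0.1, 0.6]
width: 0.0011
finger_force: 0.1
```

```bash
cat >flow.py <<'E'
from h import *
import cv2,sys
np.set_printoptions(precision=2,suppress=True)
w0=cv2.imread('pics/w5.png');w1=robot.snapshot('wrist')[...,::-1].copy();cv2.imwrite(sys.argv[1],w1)
cv2.imwrite(sys.argv[1].replace('w','s'),robot.snapshot('scene')[...,::-1])
p=np.array([[95.3,258.8],[551,123.6],[318,197],[318,180],[465,120],[186,212],[150,215],[450,140]],np.float32)[:,None]
q,st,e=cv2.calcOpticalFlowPyrLK(w0,w1,p,None,winSize=(15,15))
for a,b,s,x in zip(p[:,0],q[:,0],st,e):print(a,b-a,s,x)
o=robot.get_obs();print(o['tool_pos'],o['wrist_force'])
E
python3 flow.py pics/w6.png
```

```text
[ 95.3 258.8] [ 0.17 -0.65] [1] [2.68]
[551.  123.6] [ 0.14 -0.35] [1] [1.75]
[318. 197.] [ 2.37 -0.71] [1] [3.79]
[318. 180.] [-3.99  1.58] [1] [2.31]
[465. 120.] [1.39 0.15] [1] [1.27]
[186. 212.] [-1.31  1.04] [1] [1.45]
[150. 215.] [-0.05  1.  ] [1] [1.47]
[450. 140.] [0.66 0.37] [1] [1.92]
[0.58 0.24 0.1 ] [-0.15 -0.48 -1.02]
```

The lid corners stay fixed in the wrist view while the bin wall shifts, so the lid is still moving down with the fingers.

>>> arm_command([
  [0,0,-0.002,0],
  [0,0,-0.004,0],
  [0,0,-0.006,0],
  [0,0,-0.006,0],
])

```text
time: 12.28
tool_pos: [0.5752, 0.2428, 0.1007]
ee_rot: [3.141, 0.001, 3.012]
wrist_force: [-1.7, -0.8, 4.3]
width: 0.0005
finger_force: 2.4
```

>>> arm_command([
  [0,0,-0.002,0],
  [0,0,-0.004,0],
  [0,0,-0.006,0],
  [0,0,-0.006,0],
])

```text
time: 12.62
tool_pos: [0.5753, 0.2429, 0.1005]
ee_rot: [3.141, 0.002, 3.012]
wrist_force: [-5.7, -2.0, 13.3]
width: 0.0004
finger_force: 6.6
```

```bash
python3 flow.py pics/w7.png
```

```text
[ 95.3 258.8] [-0.21 -1.01] [1] [2.69]
[551.  123.6] [ 1.04 -0.26] [1] [2.61]
[318. 197.] [ 1.36 -1.22] [1] [5.6]
[318. 180.] [-4.17  1.28] [1] [2.52]
[465. 120.] [ 2.17 -0.45] [1] [1.25]
[186. 212.] [-2.38  1.07] [1] [1.5]
[150. 215.] [-2.05  1.1 ] [1] [1.49]
[450. 140.] [0.59 0.01] [1] [1.99]
[0.58 0.24 0.1 ] [-5.13 -1.92 12.57]
```

A firm stop at 13 N shows the lid is on the rim. I'll retreat upward and check.

>>> arm_command([
  [0,0,0.01,0],
  [0,0,0.03,0],
  [0,0,0.08,0],
  [-0.02,0,0.15,0],
  [-0.08,0,0.22,0],
  [-0.15,0,0.28,0],
  [-0.22,0,0.3,0],
  [-0.28,0,0.3,0],
])

```text
time: 13.38
tool_pos: [0.4352, 0.2435, 0.2514]
ee_rot: [3.137, 0.007, 3.012]
wrist_force: [0.7, 1.0, -0.3]
width: 0.0006
finger_force: 0.0
```

>>> arm_command([
  [-0.06,0.02,0,0],
  [-0.12,0.04,0,0],
  [-0.18,0.06,0,0],
  [-0.24,0.08,0,0],
  [-0.24,0.08,0,0],
  [-0.24,0.08,0,0],
])

```text
time: 13.88
tool_pos: [0.3145, 0.2833, 0.2471]
ee_rot: [3.14, 0.002, 3.015]
wrist_force: [0.6, -0.1, 0.6]
width: 0.0007
finger_force: 0.0
```

```bash
python3 - <<'E'
from bench import robot
import cv2,numpy as np
t=robot.snapshot('top')[...,::-1];s=robot.snapshot('scene')[...,::-1]
C=cv2.INTER_CUBIC
f=lambda im,y,x,h,w:cv2.resize(im[y:y+h,x:x+w],(400,300),interpolation=C)
cv2.imwrite('pics/p6.png',np.vstack([np.hstack([f(t,140,190,105,140),f(s,85,250,105,140)]),np.hstack([f(t,140,320,105,140),f(s,130,280,90,120)])]))
E
```

```text
(no output)
```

View pics/p6.png

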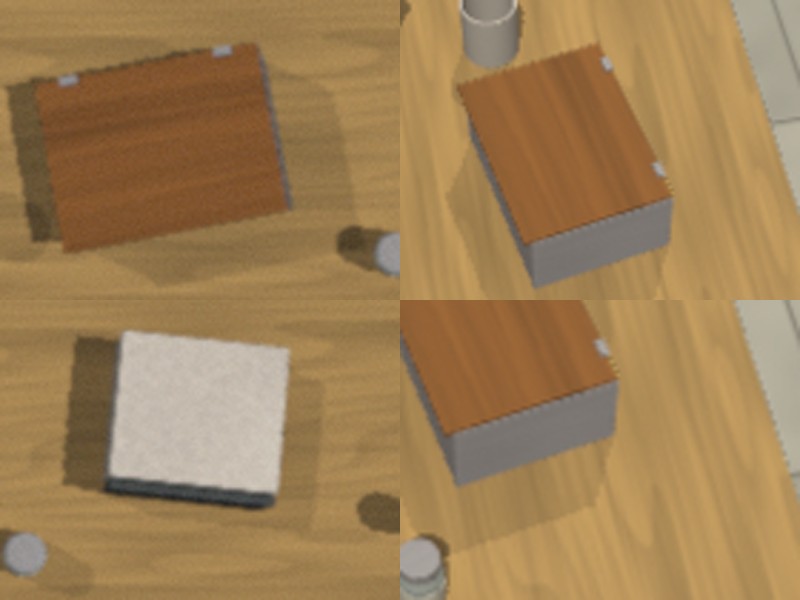

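The lid lies level on the rim and the drawer front is flush. The bin's lower corner is still at (297,185), so it hasn't moved, and the mug and jar look undisturbed.

```bash
python3 -c "
from bench import robot
print(robot.close_job())"
```

```text
the job is handed in; nothing more can be done
None
```

I pushed the drawer home first, then pushed the lid down onto the rim, and handed the job in at about 14 s. The last pictures show both shut and the box, bin, jar and mug where they started (the mill wasn't rechecked), but the hand-in gave no verdict.

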